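# Dispense a roller with the lid lever

## Robot

A 6-joint arm with a two-finger parallel gripper is mounted at the origin on the work surface. World frame = base frame: x ahead of the robot, y to its left, z up, the work surface at z = 0. Lengths are in m, angles in rad, forces in N, time in s.
With the tool pointing down it reaches from about 0.325 to 0.9 m from the base axis. Payload 3.5 kg.
Tool frame: the origin (TCP) lies at the very end of the fingers, on their centre line; the grasp point (between the pads) lies 19 mm behind it (grip_point_offset is the distance from the TCP to the grasp point, in m); y points along the fingers, z is the direction in which the jaws open and shut, and the axes are right-handed (so a half turn about y gives the same grasp; the last joint's range is limited). The gripper opens to 85 mm and grips with 20 to 120 N. Pads are 22 mm wide; open, the fingers measure 114 mm over their backs; the gripper's body (76 mm by 85 mm) begins 54 mm behind the grasp point. The pads swing forward as they close: fully open they stand 13 mm farther back than shut.
Start: joints at [-1.355, 0.276, -0.026, 1.268, 0, 1.467], TCP at [0.196, -0.594, 0.231] pointing down, gripper open.
Joint ranges: [-3.12, 3.12], [-0.85, 1.88], [-1.08, 1.24], [-1.95, 2.15], [-1.57, 1.53], [-3.14, 3.14]. Speed limits (rad/s): [2.57, 2.57, 3.14, 3.14, 3.14, 3.14].

## Interface

Orientations are given as a rotation vector (axis times angle).
In Python, from bench import * gives the robot as it stands.
- The arm moves only by the tool move_arm, never from a script. Its argument "deltas" is one flat list of numbers, 5 for each row, row after row: the gripper command: -1 is fully open, 1 is shut, values between are in proportion, then the shift along the tool's x, y, z in mm, then the turn about the tool's y in degrees. In form: [hand, dx, dy, dz, twist, hand, dx, dy, dz, twist, ...]. A call has 1 to 10 rows; each row shifts and turns the pose as measured when the row begins, along the tool's axes as they then stand; what a row does not reach is not made up. A row lasts 1/10 s, in which the tool goes at most 50 mm and 8.59 degrees, less where a joint would pass 70% of its speed; a pose out of reach is approached as far as the arm can. A call is refused whole if a number of a shift passes 50 or a number of a turn 8.59, either way. A call with a gripper value outside its range is refused whole. The fingers move at their own pace and stop on an object; the grip force is fixed at half the most. Time passes only in rows, so rows that do not move let the fingers close. It gives the time, the measured TCP pose, the force and the opening at its end, in the units of the state.
- observe(): the state, without advancing time (a new reading comes with each control period).
- get_image(name): name is "scene" or "top"; returns the picture (384x512x3 uint8, red, green, blue); there is no depth.
- camera_info(name): a dict with "intrinsics" (3x3 intrinsics, pixels), "k1" (the pictures are not rectified: a ray, as slopes to the right and down, at radius r is drawn at 1 + k1 r^2 times it, then the intrinsics apply), "extrinsics" (4x4, takes a point from world to camera coordinates). Camera axes: x right, y up, looking along -z (the intrinsics and any distortion apply to the point x, -y, -z); pixel columns grow to the right and rows downward; lengths in m; the calibration is good to about 2 mm. A picture is of the moment at which its call begins. camera_info takes no time and is no camera call.
- sign_off(): hands the job in, once; it reports no verdict.
Trained networks look in the newest picture that a camera, given by its name, has taken for a name from the list of things; names that differ only in an ending like _2 or _b are one class to them, and where a whole thing is asked for, a point or a joint stands for the part that bears it (a point fixed in the world has none). Each returns a list of dicts, best first, with "p" (0 to 1); they miss things now and then, are a little off and sometimes report something else, mostly with a low value. They report only what shows in the picture. A call takes as long as a camera call.
- spot_in(camera, thing): "bbox" ([centre column, centre row, width, height] in pixels, round what is visible of it).
- trace(camera, thing): "region" (384x512 bool, what is visible of it) and "bbox" ([centre column, centre row, width, height] in pixels, round what is visible of it).
The state is a dict: "time": time; "joint_pos": joint angles; "dq": joint speeds; "joint_torque": joint torques, N m; "tool_pos": TCP position; "eef_rot": TCP orientation; "ft_force": force on the tool from outside, world axes, zero at the start; "moment": the same for the moment, N m; "grip_width": finger opening in m.
Only numpy, scipy, OpenCV 4.12 (cv2) and the standard library are available. Lean on these libraries where they do the work, as an engineer would, in place of code of your own. Each camera call takes 0.05 s, during which the arm holds its last target.

## Task

Two roller dispensers stand on the store bench. With the fingertips, press the wider one's lever pad right down so that its clear lid swings wide open, and keep it down until the steel roller has rolled out and come to rest in the catch trough; then ease the lever up gently until the lid is fully shut, never letting it drop or slam. Work the lid by the lever only, do not touch or lift the roller, and leave the narrower dispenser and everything else on the bench alone.

Things in the scene. Friction and masses are not known exactly. Their poses are not given: they have to be found in the camera images.
- wide: The wider of two fixed roller dispensers: blue bin 100 mm wide, 165 deep, 128 high, clear lid, lever at its left, open trough (walls 75 high) in front. It stands on a riser of 0 to 30 mm. Origin: underside of bin base, centre plane, on the riser; x to the bin's back, y to the lever side. Bin x -75 to 90 mm, trough down to its front wall's inner face at x -190. Floor: one slope, 50 mm high at x 0, falling 0.14 m per m toward -x.
- wide_lever (a joint): Lever of the wider dispenser, rad: 0 = up at rest, grows as its pad is pressed down, stop at 0.30 (pad 52 mm lower). Pivot axis: dispenser's y, at x 0, z 105 mm, 175 mm behind the pad centre (the pad moves 8 mm toward the bin on the way down). Pressing takes about 5 to 8 N; let go, it springs up fast and the lid slams.
- wide_lid (a joint): Lid of the wider dispenser, rad: 0 = shut, 0.90 = wide open, always 3 x the lever. Clear plate 102 x 162 mm with a clear skirt at its front that closes the bin's front; hinged on the bin's back rim (x 75, z 130 mm), its front swings up. Open and let go, it slams at some 4 rad/s or more; it stays gentle only while the pad is followed up slowly.
- wide_pad (a point): Centre of the upper face of the wider dispenser's black rubber press pad, at the lever's front end: 42 mm along x, 40 along y, 6 thick. At rest level, at x -175, y 102, z 105 mm in the dispenser's frame; it moves and tilts with the lever.
- wide_roller: Loose steel roller, 30 mm diameter, 72 long, lying crosswise in the wider dispenser; origin at its centre, y along its axis. Starts on the slope leaning on the lid's skirt; rolls out by itself once the lid is up about 0.25 rad and settles against the trough's front wall, centre near x -175, z 41 mm in the dispenser's frame.
- narrow: The narrower of two fixed roller dispensers: blue bin 60 mm wide, 165 deep, 128 high, clear lid, lever at its left, open trough (walls 75 high) in front. It stands on a riser of 0 to 30 mm. Origin: underside of bin base, centre plane, on the riser; x to the bin's back, y to the lever side. Bin x -75 to 90 mm, trough down to its front wall's inner face at x -190. Floor: one slope, 50 mm high at x 0, falling 0.14 m per m toward -x.
- narrow_lever (a joint): Lever of the narrower dispenser, rad: 0 = up at rest, grows as its pad is pressed down, stop at 0.30 (pad 52 mm lower). Pivot axis: dispenser's y, at x 0, z 105 mm, 175 mm behind the pad centre (the pad moves 8 mm toward the bin on the way down). Pressing takes about 5 to 8 N; let go, it springs up fast and the lid slams.
- narrow_lid (a joint): Lid of the narrower dispenser, rad: 0 = shut, 0.90 = wide open, always 3 x the lever. Clear plate 62 x 162 mm with a clear skirt at its front that closes the bin's front; hinged on the bin's back rim (x 75, z 130 mm), its front swings up. Open and let go, it slams at some 4 rad/s or more; it stays gentle only while the pad is followed up slowly.
- narrow_pad (a point): Centre of the upper face of the narrower dispenser's black rubber press pad, at the lever's front end: 42 mm along x, 40 along y, 6 thick. At rest level, at x -175, y 82, z 105 mm in the dispenser's frame; it moves and tilts with the lever.
- narrow_roller: Loose steel roller, 30 mm diameter, 36 long, lying crosswise in the narrower dispenser; origin at its centre, y along its axis. Starts on the slope leaning on the lid's skirt; rolls out by itself once the lid is up about 0.25 rad and settles against the trough's front wall, centre near x -175, z 41 mm in the dispenser's frame.
- jar: Small closed jar, 44 mm diameter, 70 mm high, loose, standing between the dispensers; origin under its centre.
- bottle: Closed bottle, 54 mm diameter, 150 mm high, loose, right of the dispensers; origin under its centre.
- screwdriver: Screwdriver about 180 mm long, lying crosswise in front of the robot; origin under its middle.
- wrench: Wrench about 160 mm long, lying at the right; origin under its middle.
- bin: Small loose open blue bin, 110 x 80 x 50 mm, at the left; origin under its centre.
- carton: Small cardboard carton, 80 x 60 x 50 mm, left of the dispensers; origin under its centre.
- bearing: Bearing ring, 42 mm diameter, 14 mm high, lying in front of the gap between the dispensers; origin under its centre.

How it is judged:
On the way, in this order (a step that is already met when the one before it is completed fails the run):
1. the wider dispenser's lid is held wide open while its roller lies at rest in the catch trough (value of joint wide_lid above 0.7 rad and x of wide_roller in the frame of wide between -0.195 and -0.155 m and y of wide_roller in the frame of wide between -0.03 and 0.03 m and z of wide_roller in the frame of wide below 0.055 m and linear speed of wide_roller below 0.03 m/s), for 0.2 s.
2. the lid has been brought back down and is shut (value of joint wide_lid below 0.05 rad), for 0.2 s.
At the end, for the whole second after the job is handed in: The wider dispenser's lid is shut (within 0.04 rad) with its lever up (within 0.015 rad), its roller lies at rest (under 30 mm/s) in the catch trough against the front wall (centre at x -195 to -155 mm in the dispenser's frame), and the narrower dispenser is shut (value of joint each of wide_lid, narrow_lid below 0.04 rad and value of joint wide_lever below 0.015 rad and x of wide_roller in the frame of wide between -0.195 and -0.155 m and y of wide_roller in the frame of wide between -0.03 and 0.03 m and z of wide_roller in the frame of wide below 0.055 m and linear speed of wide_roller below 0.03 m/s); the robot touches nothing.
It fails at once if the wider dispenser's lid drops or slams (closes faster than 2.5 rad/s) (velocity of joint wide_lid below -2.5 rad/s).
It fails at once if the robot works or knocks the lid itself (contact force between any of the fingers, the arm and wide_lid above 1 N).
It fails at once if the robot touches a roller, or a roller is lifted (contact force between any of the fingers, the arm and wide_roller above 0.5 N or contact force between any of the fingers, the arm and narrow_roller above 0.5 N or z of wide_roller in the frame of wide above 0.1 m or z of narrow_roller in the frame of narrow above 0.1 m).
It fails at once if the narrower dispenser's lid is opened (value of joint narrow_lid above 0.1 rad).
It fails at once if a bystander is moved more than 30 mm (distance of any of jar, bottle, screwdriver, wrench, bin, carton, bearing from where it was at the start of the episode above 0.03 m).
It also fails if it takes over 38 s, if anything falls off the work surface, if the arm or the gripper's body presses on something with over 40 N, if the wrist force passes 120 N, or if a joint passes its speed limit or range.

## Working session

There is one attempt and no reset: what is moved stays moved. The work goes in short steps, Python scripts to look and compute and a tool call to move; the robot and the scene stay as the last step left them, time stands still between calls to the robot, and variables do not carry over. Pictures are saved under pics/ and viewed, and the job is handed in when it is done.

Besides the shell and the picture viewer there is one more tool, called as name(argument=value, ...) on one line, values as JSON. move_arm: Moves the arm, as the interface text tells. Its arguments: {"type":"object","properties":{"deltas":{"type":"array","items":{"type":"number"}}},"required":["deltas"]}

```bash
ls && mkdir -p pics && python3 - <<'E'
from bench import *
import cv2, json
s=observe(); print(s)
for n in ("scene","top"):
    im=get_image(n); cv2.imwrite(f"pics/{n}0.png",im[:,:,::-1]); ci=camera_info(n); print(n,ci)
for cam in ("scene","top"):
    for t in ("wide","narrow","wide_pad","narrow_pad"):
        print(cam,t,[(round(d["p"],2),[round(float(v),1) for v in d["bbox"]]) for d in spot_in(cam,t)])
E
```

```text
pics
{'time': 0.0, 'joint_pos': array([-1.35539706e+00,  2.77147134e-01, -2.78949774e-02,  1.26796713e+00,
       -7.90372707e-06,  1.46739610e+00]), 'dq': array([-1.58832138e-03, -5.94234758e-04, -5.98701117e-04, -3.00417581e-03,
       -7.70683556e-05,  1.04783194e-03]), 'joint_torque': array([-1.14336308e-03, -4.45510590e+01,  2.95201814e+01,  1.64201867e-02,
       -3.19710971e-04,  2.76156186e-06]), 'tool_pos': array([ 0.19571419, -0.59275405,  0.23014426]), 'eef_rot': array([-0.32957949,  2.05152927, -2.04694437]), 'ft_force': array([ 0.24678326,  0.58754949, -0.16511576]), 'moment': array([5.50390780e-05, 1.03514909e-02, 1.32620030e-02]), 'grip_width': 0.08558083973162749}
scene {'intrinsics': array([[429.37315711,   0.        , 266.1081071 ],
       [  0.        , 429.37315711, 191.16184839],
       [  0.        ,   0.        ,   1.        ]]), 'k1': -0.1336006324084067, 'extrinsics': array([[-0.5210296 ,  0.85351667,  0.00611904,  0.27059461],
       [-0.59465106, -0.36812919,  0.71475242,  0.25456082],
       [ 0.6123057 ,  0.36876847,  0.6993508 , -1.85150349],
       [ 0.
[... 319 characters left out ...]
0533514],
       [ 0.97789182,  0.05561541,  0.20158005, -0.58869206],
       [-0.20115263, -0.01323723,  0.97947047, -1.55486263],
       [ 0.        ,  0.        ,  0.        ,  1.        ]])}
scene wide [(0.7, [322.8, 236.7, 95.8, 86.3])]
scene narrow [(0.7, [219.8, 186.6, 78.4, 68.1])]
scene wide_pad [(0.66, [343.5, 224.7, 55.3, 44.6])]
scene narrow_pad [(0.69, [291.9, 203.5, 12.4, 12.4]), (0.56, [230.2, 171.6, 54.9, 35.8])]
top wide [(0.57, [254.1, 184.4, 13.4, 15.1]), (0.55, [188.2, 183.4, 76.4, 101.1])]
top narrow [(0.7, [320.3, 196.4, 48.2, 99.6])]
top wide_pad [(0.91, [167.6, 184.4, 37.9, 76.7]), (0.31, [117.5, 188.7, 31.1, 34.2])]
top narrow_pad [(0.68, [308.1, 201.1, 21.9, 81.1])]
```

View pics/scene0.png

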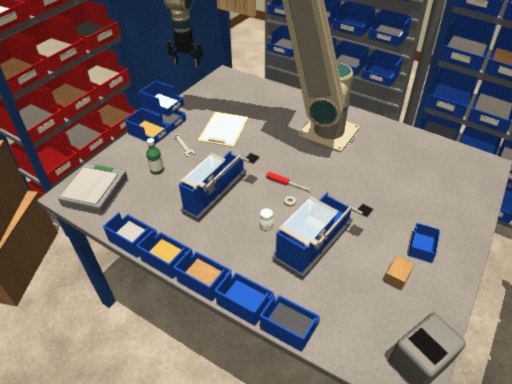

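View pics/top0.png

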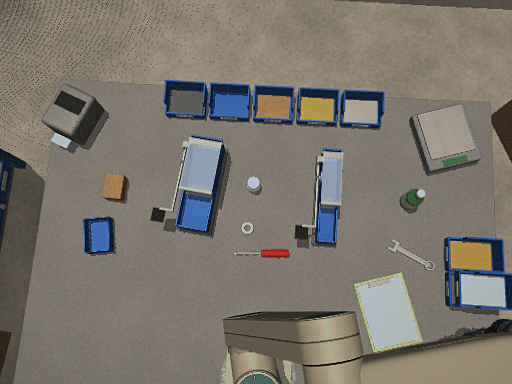

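The wide dispenser is at about (203,184) in the top view, with its black pad near (158,214). In the scene view its pad is near (366,210). The narrow one is to the right in the top view, with its pad at (302,232). I'll zoom in to get pixel-exact corners.

```bash
python3 - <<'E'
import cv2
t=cv2.imread("pics/top0.png"); s=cv2.imread("pics/scene0.png")
a=cv2.resize(t[125:240,140:250],None,fx=5,fy=5,interpolation=cv2.INTER_CUBIC)
b=cv2.resize(s[180:280,265:385],None,fx=5,fy=5,interpolation=cv2.INTER_CUBIC)
cv2.imwrite("pics/topz.png",a); cv2.imwrite("pics/scenez.png",b)
for n,im,o in (("top",t,(140,195,175,230)),("scene",s,(350,195,385,225))):
    g=im.max(2)[o[1]:o[3],o[0]:o[2]]
    m=(g<45).astype('uint8')
    k,l,st,c=cv2.connectedComponentsWithStats(m)
    for i in range(1,k):
        if st[i,4]>15: print(n,st[i],c[i]+[o[0],o[1]])
E
```

```text
top [ 11  13  14  14 137] [157.22627737 214.57664234]
scene [10 10 12 11 69] [365.02898551 209.66666667]
```

```bash
cat > h.py <<'E'
import numpy as np, cv2
from scipy.spatial.transform import Rotation as R
from scipy.optimize import least_squares
from bench import *
def proj(name,P):
    ci=camera_info(name);P=np.atleast_2d(P);E=ci["extrinsics"]
    c=P@E[:3,:3].T+E[:3,3]; s=np.stack([c[:,0]/-c[:,2],-c[:,1]/-c[:,2]],1)
    r2=(s**2).sum(1,keepdims=True); s=s*(1+ci["k1"]*r2); K=ci["intrinsics"]
    return s@K[:2,:2].T+K[:2,2]
def tri(d):  # d: {cam:(u,v)}
    f=lambda p:np.concatenate([proj(n,p)[0]-np.array(uv) for n,uv in d.items()])
    r=least_squares(f,[0.6,0.1,0.1]); return r.x,r.fun
def onz(name,uv,z):
    r=least_squares(lambda p:proj(name,[p[0],p[1],z])[0]-np.array(uv),[0.6,0.1]); return r.x
E
python3 -c "
from h import *
print(tri({'top':(158,214),'scene':(366,210)}))"
```

```text
(array([0.47400916, 0.33852504, 0.12938339]), array([-0.6244111 ,  0.17771919, -0.67905192, -0.01413637]))
```

View pics/topz.png

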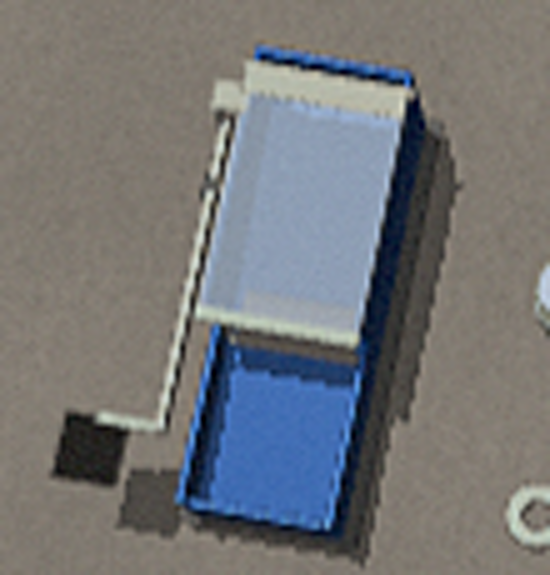

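View pics/scenez.png

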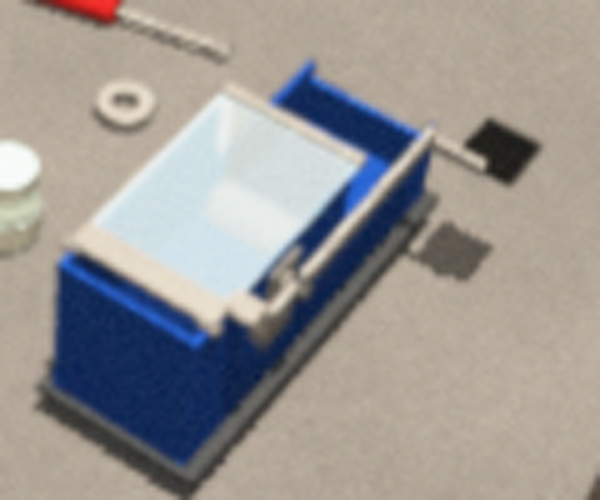

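```bash
cat > fit.py <<'E'
from h import *
tz=lambda u,v:(140+(u+.5)/5-.5,125+(v+.5)/5-.5)
sz=lambda u,v:(265+(u+.5)/5-.5,180+(v+.5)/5-.5)
obs=[("top",(-154,122,105),tz(68,410)),("top",(-196,122,105),tz(50,478)),("top",(-196,82,105),tz(118,487)),("top",(-154,82,105),tz(132,425)),
("top",(90,50,128),tz(257,47)),("top",(90,-50,128),tz(413,72)),("top",(-194,50,75),tz(180,502)),("top",(-194,-50,75),tz(338,533)),
("scene",(-196,122,105),sz(540,150)),("scene",(-196,82,105),sz(492,118)),("scene",(-154,122,105),sz(510,185)),("scene",(-154,82,105),sz(466,150)),
("scene",(90,-50,128),sz(62,260)),("scene",(90,50,128),sz(195,347)),("scene",(90,50,0),sz(188,466)),("scene",(90,-50,0),sz(55,383)),("scene",(-194,-50,75),sz(312,63)),("scene",(-194,50,75),sz(432,130))]
def T(q,P):
    c,s=np.cos(q[3]),np.sin(q[3]); P=np.array(P)/1000
    return np.array([[c,-s,0],[s,c,0],[0,0,1]])@P+q[:3]
def f(q): return np.concatenate([proj(n,T(q,P))[0]-np.array(uv) for n,P,uv in obs])
if __name__=="__main__":
    r=least_squares(f,[0.65,0.2,0.015,-0.2],loss="soft_l1",f_scale=1.0)
    q=r.x; print(q); print(f(q).reshape(-1,2).round(1).tolist())
    print("pad",T(q,(-175,102,105)), "cov",np.sqrt(np.diag(np.linalg.inv(r.jac.T@r.jac))))
    np.save("q.npy",q)
    print("pad tri",tri({'top':(157.2,214.6),'scene':(365.6,209.9)}))
    o=observe(); Rm=R.from_rotvec(o["eef_rot"]).as_matrix(); print(Rm.round(3))
E
python3 fit.py
```

```text
[ 0.63348984  0.21388594  0.0246168  -0.12197992]
[[-0.1, 0.4], [0.4, 0.1], [-0.3, 0.6], [-0.1, -0.3], [0.4, -0.0], [0.6, 0.5], [-0.6, 0.1], [-0.7, -0.5], [1.0, -1.2], [-0.3, -0.4], [0.7, -0.5], [-1.6, 0.6], [-1.0, 0.4], [0.6, -0.1], [-1.0, 2.2], [-0.5, 2.2], [-0.2, -0.5], [1.4, -0.5]]
pad [0.47220127 0.33642163 0.1296168 ] cov [0.00113001 0.00112376 0.00185168 0.00690429]
pad tri (array([0.47273968, 0.33904048, 0.12891278]), array([-2.62235893e-03,  7.45237963e-04, -2.85346701e-03, -5.86174075e-05]))
[[-0.95  -0.     0.313]
 [-0.313  0.    -0.95 ]
 [-0.    -1.    -0.   ]]
```

The fit agrees with the triangulation to about 3 mm. The pad is at about (0.472, 0.337, 0.129) with a riser of about 25 mm, which is inside the stated 0–30 mm, and its radius of 0.58 m is within reach. Next I'll work out the transit rows.

```bash
cat > plan.py <<'E'
from h import *
def plan(wps,yawt,step,n=10,o=None,g=1):
    o=o or observe(); p=o["tool_pos"].copy(); Rm=R.from_rotvec(o["eef_rot"]).as_matrix()
    psi=np.arctan2(Rm[1,2],Rm[0,2]); print("p",p.round(4),"yaw",np.degrees(psi).round(1),"j",o["joint_pos"].round(2),"F",o["ft_force"].round(1),"t",round(o["time"],2),"tilt",Rm[2,1].round(4))
    w=[np.array(x) for x in wps]; rows=[]
    while w and len(rows)<n:
        d=w[0]-p; L=np.linalg.norm(d)
        if L<1e-4: w.pop(0); continue
        if L<=step*1.0: w.pop(0)
        else: d=d*step/L
        tw=np.clip(np.radians(yawt)-psi,-np.radians(8),np.radians(8)); s,c=np.sin(psi),np.cos(psi)
        rows.append([g]+[int(round(1000*v)) for v in (d[0]*s-d[1]*c,-d[2],d[0]*c+d[1]*s)]+[int(round(-np.degrees(tw)))])
        p=p+d; psi+=tw
    for r in rows: print(r)
E
python3 - <<'E'
from plan import *
print(onz("top",(412,198),0.1),onz("top",(302,232),0.12))
plan([(0.45,-0.25,0.25),(0.462,0.33,0.22)],-7,0.045,10)
E
```

```text
[ 0.57484777 -0.44833371] [ 0.44538705 -0.10739389]
p [ 0.1959 -0.5935  0.2313] yaw -71.7 j [-1.36  0.28 -0.03  1.27  0.    1.47] F [-0.3 -0.   0.3] t 0.5 tilt -1.0
[1, -37, -2, -26, -8]
[1, -40, -2, -21, -8]
[1, -42, -2, -15, -8]
[1, -44, -2, -9, -8]
[1, -45, -2, -3, -8]
[1, -45, -2, 4, -8]
[1, -44, -2, 10, -8]
[1, -42, -2, 16, -8]
[1, -39, -2, 22, -1]
[1, -20, -1, 11, 0]
```

move_arm(deltas=[1,-37,-2,-26,-8,1,-40,-2,-21,-8,1,-42,-2,-15,-8])

```text
time: 0.8
tool_pos: [0.2746, -0.487, 0.2366]
eef_rot: [-0.699, 1.785, -1.79]
ft_force: [-0.0, -0.1, 1.0]
grip_width: 0.0435
```

```bash
python3 - <<'E'
from plan import *
plan([(0.45,-0.25,0.25),(0.462,0.33,0.22)],-7,0.045,10)
E
```

```text
p [ 0.2746 -0.487   0.2366] yaw -47.4 j [-1.17  0.16 -0.17  1.25 -0.    1.23] F [-0.  -0.1  1. ] t 0.8 tilt -1.0
[1, -44, -2, -8, -8]
[1, -45, -2, -2, -8]
[1, -45, -2, 4, -8]
[1, -44, -2, 10, -8]
[1, -42, -2, 16, -8]
[1, -39, -2, 22, 0]
[1, -22, -1, 12, 0]
[1, -45, 2, -5, 0]
[1, -45, 2, -5, 0]
[1, -45, 2, -5, 0]
```

move_arm(deltas=[1,-44,-2,-8,-8,1,-45,-2,-2,-8,1,-45,-2,4,-8,1,-44,-2,10,-8,1,-42,-2,16,-8,1,-39,-2,22,0,1,-45,0,0,0,1,-45,1,-5,0])

```text
time: 1.6
tool_pos: [0.4452, -0.1673, 0.2493]
eef_rot: [-1.161, 1.271, -1.291]
ft_force: [0.8, 0.2, 0.0]
grip_width: -0.0004
```

```bash
python3 - <<'E'
from plan import *
plan([(0.462,0.338,0.20)],-7,0.045,14)
E
```

```text
p [ 0.4452 -0.1673  0.2493] yaw -5.6 j [-0.49 -0.01 -0.32  1.25 -0.    1.18] F [0.8 0.2 0. ] t 1.6 tilt -0.9999
[1, -45, 4, -3, 1]
[1, -45, 4, -4, 0]
[1, -45, 4, -4, 0]
[1, -45, 4, -4, 0]
[1, -45, 4, -4, 0]
[1, -45, 4, -4, 0]
[1, -45, 4, -4, 0]
[1, -45, 4, -4, 0]
[1, -45, 4, -4, 0]
[1, -45, 4, -4, 0]
[1, -45, 4, -4, 0]
[1, -13, 1, -1, 0]
```

move_arm(deltas=[1,-45,2,-4,1,1,-45,2,-4,0,1,-45,4,-4,0,1,-45,4,-4,0,1,-45,4,-4,0,1,-45,4,-4,0,1,-45,4,-4,0,1,-45,4,-4,0,1,-45,4,-4,0])

```text
time: 2.5
tool_pos: [0.4561, 0.2557, 0.2169]
eef_rot: [-1.141, 1.275, -1.31]
ft_force: [1.7, -1.7, -0.1]
grip_width: 0.0001
```

```bash
python3 - <<'E'
from plan import *
from fit import T
q=np.load("q.npy")
print(T(q,(-182,102,125)))
plan([(0.465,0.338,0.175)],-7,0.03,14)
E
```

```text
[0.46525328 0.33727338 0.1496168 ]
p [0.4561 0.2557 0.2169] yaw -6.7 j [ 0.4   0.09 -0.28  1.18 -0.02  2.08] F [ 1.7 -1.7 -0.1] t 2.5 tilt -0.9997
[1, -27, 14, 0, 0]
[1, -27, 14, 0, 0]
[1, -27, 14, 0, 0]
[1, -2, 1, 0, 0]
```

move_arm(deltas=[1,-27,14,2,0,1,-27,12,2,0,1,-25,10,2,0,1,0,0,0,0,1,0,0,0,0])

```text
time: 3.0
tool_pos: [0.4716, 0.3432, 0.1797]
eef_rot: [-1.143, 1.267, -1.303]
ft_force: [0.4, -0.6, -0.3]
grip_width: 0.0003
```

```bash
python3 - <<'E'
from plan import *
plan([(0.465,0.338,0.15)],-7,0.03,14)
t=get_image("top"); s=get_image("scene")
a=cv2.resize(t[170:250,120:220],None,fx=4,fy=4,interpolation=cv2.INTER_CUBIC)
b=cv2.resize(s[140:260,310:420],None,fx=4,fy=4,interpolation=cv2.INTER_CUBIC)
h=max(a.shape[0],b.shape[0]); c=np.zeros((h,a.shape[1]+b.shape[1],3),np.uint8)
c[:a.shape[0],:a.shape[1]]=a; c[:b.shape[0],a.shape[1]:]=b
cv2.imwrite("pics/appr.png",c[:600,:,::-1]); print(c.shape)
p=observe()["tool_pos"]; print(proj("top",p),proj("scene",p))
E
```

```text
p [0.4716 0.3432 0.1797] yaw -6.1 j [ 0.53  0.22 -0.21  1.12 -0.02  2.2 ] F [ 0.4 -0.6 -0.3] t 3.0 tilt -0.9997
[1, 6, 29, -6, 1]
[1, 0, 1, 0, 0]
(480, 840, 3)
[[152.45111797 212.28426381]] [[369.54723345 198.75847924]]
```

View pics/appr.png

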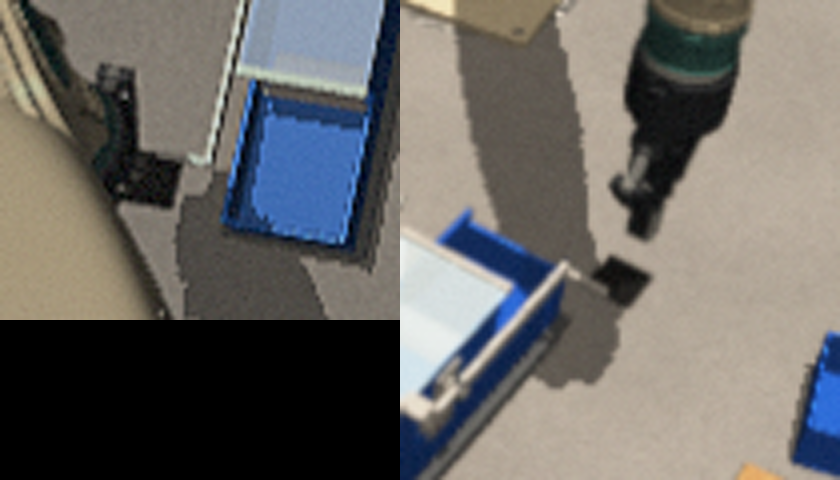

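The projected TCP (369.5,198.8) lands on the fingertips in the scene view, so calibration and pose agree. The pad is just below the tips. I'll shift about 6 mm and descend slowly to contact.

move_arm(deltas=[1,3,10,-3,1,1,3,10,-4,0,1,0,8,0,0,1,0,5,0,0,1,0,4,0,0])

```text
time: 3.6
tool_pos: [0.4646, 0.3335, 0.1416]
eef_rot: [-1.128, 1.284, -1.321]
ft_force: [1.4, 0.1, -0.1]
grip_width: 0.0002
```

```bash
python3 - <<'E'
from plan import *
plan([(0.465,0.338,0.13)],-7,0.03,14)
E
```

```text
p [0.4646 0.3335 0.1416] yaw -7.6 j [ 0.52  0.23 -0.28  1.04 -0.02  2.22] F [ 1.4  0.1 -0.1] t 3.6 tilt -0.9997
[1, -5, 12, 0, -1]
```

move_arm(deltas=[1,-3,4,0,0,1,-1,3,0,0,1,0,3,0,0,1,0,2,0,0,1,0,2,0,0,1,0,2,0,0])

```text
time: 4.2
tool_pos: [0.4659, 0.3379, 0.1251]
eef_rot: [-1.128, 1.284, -1.321]
ft_force: [-2.5, -0.7, 5.2]
grip_width: 0.0001
```

move_arm(deltas=[1,0,4,0,0,1,0,4,0,0,1,0,4,0,0,1,0,4,0.5,0,1,0,4,0.5,0,1,0,4,0.5,0])

```text
time: 4.8
tool_pos: [0.4672, 0.3378, 0.1063]
eef_rot: [-1.128, 1.283, -1.32]
ft_force: [-2.8, -1.8, 5.9]
grip_width: 0.0001
```

```bash
python3 - <<'E'
from plan import *
o=observe(); print(o["tool_pos"],o["ft_force"],o["time"])
t=get_image("top"); s=get_image("scene")
a=cv2.resize(t[125:250,120:240],None,fx=3.3,fy=3.3,interpolation=cv2.INTER_CUBIC)
b=cv2.resize(s[140:290,260:400],None,fx=2.75,fy=2.75,interpolation=cv2.INTER_CUBIC)
h=max(a.shape[0],b.shape[0]); c=np.zeros((h,a.shape[1]+b.shape[1],3),np.uint8)
c[:a.shape[0],:a.shape[1]]=a; c[:b.shape[0],a.shape[1]:]=b
cv2.imwrite("pics/press1.png",c[:600,:,::-1]); print(c.shape)
E
```

```text
[0.4672038  0.33776237 0.10625913] [-2.7680687  -1.80862162  5.8548195 ] 4.8
(412, 781, 3)
```

View pics/press1.png

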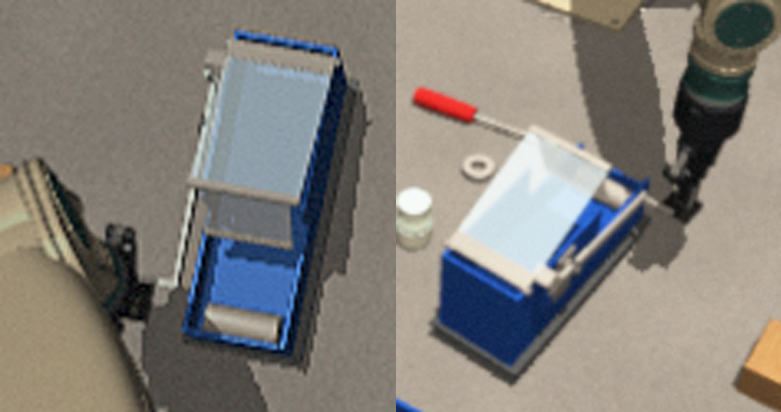

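The lever is moving the lid, which is now partly open. The roller has rolled to the front of the trough, at about (243,322) in the left panel. I'll keep pressing toward the stop.

move_arm(deltas=[1,0,4,0.5,0,1,0,4,0.5,0,1,0,4,0.5,0,1,0,4,1,0,1,0,4,1,0,1,0,4,1,0])

```text
time: 5.5
tool_pos: [0.4706, 0.3374, 0.0869]
eef_rot: [-1.129, 1.285, -1.318]
ft_force: [-3.6, -1.6, 6.2]
grip_width: 0.0001
```

move_arm(deltas=[1,0,3,1,0,1,0,3,1,0,1,0,2,0.5,0])

```text
time: 5.8
tool_pos: [0.4722, 0.3372, 0.0807]
eef_rot: [-1.13, 1.286, -1.316]
ft_force: [-2.5, -1.7, 6.6]
grip_width: 0.0001
```

```bash
cat > look.py <<'E'
import sys
from plan import *
o=observe(); print(o["tool_pos"],o["ft_force"],o["time"])
t=get_image("top"); s=get_image("scene")
a=cv2.resize(t[125:250,120:240],None,fx=3.3,fy=3.3,interpolation=cv2.INTER_CUBIC)
b=cv2.resize(s[140:290,260:400],None,fx=2.75,fy=2.75,interpolation=cv2.INTER_CUBIC)
h=max(a.shape[0],b.shape[0]); c=np.zeros((h,a.shape[1]+b.shape[1],3),np.uint8)
c[:a.shape[0],:a.shape[1]]=a; c[:b.shape[0],a.shape[1]:]=b
cv2.imwrite(f"pics/{sys.argv[1]}.png",c[:600,:,::-1])
E
python3 look.py press2
```

```text
[0.472162   0.33717077 0.08069096] [-2.53033832 -1.66467319  6.57119893] 5.8
```

View pics/press2.png

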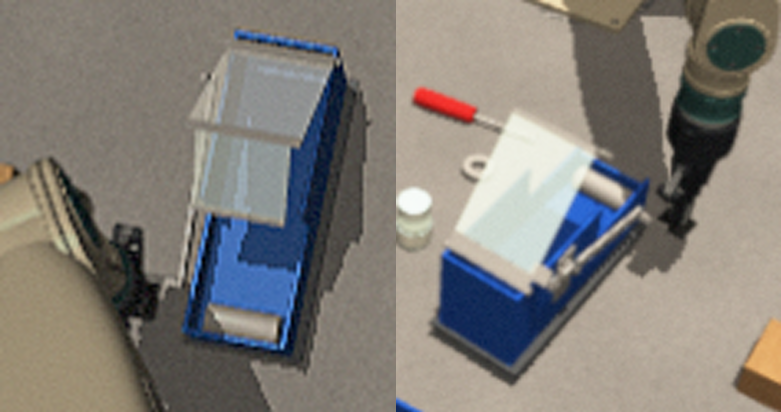

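```bash
python3 - <<'E'
from h import *
from fit import T
q=np.load("q.npy")
for ph in (0.6,0.7,0.8,0.85,0.9):
    c,s=np.cos(ph),np.sin(ph)
    P=[T(q,(75-162*c,y,130+162*s)) for y in (51,-51)]
    print(ph,proj("top",P).round(1).tolist(),proj("scene",P).round(1).tolist())
print("obs top", (120+190/3.3,125+122/3.3),(120+302/3.3,125+145/3.3),"scene",(260+(515-396)/2.75,140+110/2.75),(260+(610-396)/2.75,140+155/2.75))
E
```

```text
0.6 [[176.0, 172.5], [210.7, 178.7]] [[336.4, 196.5], [307.0, 181.2]]
0.7 [[175.9, 168.2], [211.0, 174.4]] [[335.1, 195.2], [305.5, 179.8]]
0.8 [[176.1, 163.5], [211.3, 169.7]] [[333.6, 194.4], [303.6, 178.8]]
0.85 [[176.2, 161.0], [211.5, 167.2]] [[332.7, 194.2], [302.5, 178.5]]
0.9 [[176.3, 158.4], [211.8, 164.7]] [[331.7, 194.1], [301.4, 178.3]]
obs top (177.57575757575756, 161.96969696969697) (211.5151515151515, 168.93939393939394) scene (303.27272727272725, 180.0) (337.8181818181818, 196.36363636363637)
```

move_arm(deltas=[1,0,3,0.5,0,1,0,3,0.5,0,1,0,2,0,0])

```text
time: 6.2
tool_pos: [0.4737, 0.337, 0.0753]
eef_rot: [-1.129, 1.285, -1.317]
ft_force: [-1.9, -1.1, 6.6]
grip_width: -0.0
```

move_arm(deltas=[1,0,2,0,0,1,0,2,0,0,1,0,0,0,0])

```text
time: 6.5
tool_pos: [0.4738, 0.337, 0.0753]
eef_rot: [-1.129, 1.284, -1.317]
ft_force: [-3.9, -1.2, 5.7]
grip_width: -0.0005
```

```bash
python3 look.py press3 && python3 - <<'E'
from h import *
from fit import T
q=np.load("q.npy")
for cam in ("top","scene"):
    for d in trace(cam,"wide_roller")[:3]: print(cam,round(d["p"],2),np.round(d["bbox"],1), np.argwhere(d["region"]).mean(0)[::-1].round(1))
    print(proj(cam,T(q,(-175,0,41))),proj(cam,[T(q,(-175,36,41)),T(q,(-175,-36,41))]).round(1).tolist())
E
```

```text
[0.47376596 0.33698118 0.0753273 ] [-3.93413221 -1.16271949  5.67787212] 6.5
top 0.51 [195.3 221.7  24.3   8.2] [193.2 222.8]
[[193.43670518 223.38146297]] [[182.4, 221.4], [204.5, 225.4]]
scene 0.52 [334.1 210.7  17.5  12.6] [333.9 208.4]
[[335.2033249 208.5815422]] [[344.4, 213.5], [326.2, 203.8]]
```

View pics/press3.png

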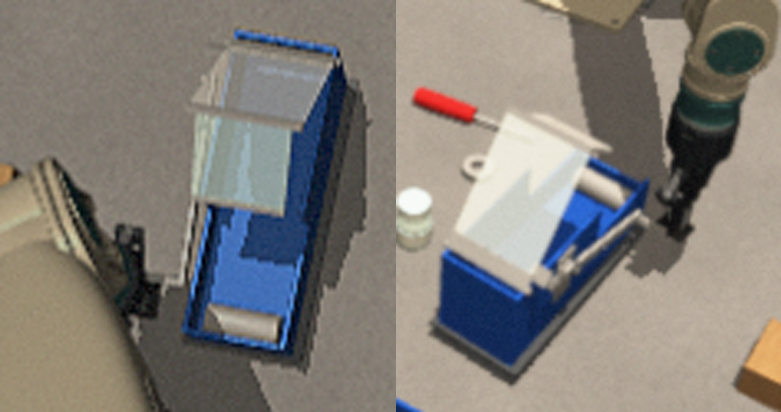

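Both views put the roller within about 1 px of its expected resting spot at the front wall, and it has not moved since the last picture. The lid reads wide open at about 0.9 rad and the lever is near its stop. Now I'll ease it up slowly.

move_arm(deltas=[1,0,0,0,0,1,0,-1,-0.3,0,1,0,-2,-0.5,0,1,0,-2,-0.5,0,1,0,-2,-0.5,0,1,0,-2,-0.5,0])

```text
time: 7.3
tool_pos: [0.4703, 0.3374, 0.0884]
eef_rot: [-1.13, 1.284, -1.316]
ft_force: [-2.0, -0.4, 5.6]
grip_width: 0.0001
```

move_arm(deltas=[1,0,-2,-0.5,0,1,0,-2,-0.5,0,1,0,-2,-0.4,0,1,0,-2,-0.4,0,1,0,-2,-0.3,0,1,0,-2,-0.3,0,1,0,-2,-0.2,0])

```text
time: 8.0
tool_pos: [0.467, 0.3378, 0.1085]
eef_rot: [-1.129, 1.283, -1.317]
ft_force: [-3.1, -1.4, 5.9]
grip_width: -0.0003
```

move_arm(deltas=[1,0,-2,-0.2,0,1,0,-2,-0.2,0,1,0,-2,-0.1,0,1,0,-1.5,0,0,1,0,-1,0,0,1,0,-1,0,0])

```text
time: 8.6
tool_pos: [0.466, 0.3379, 0.1235]
eef_rot: [-1.127, 1.282, -1.317]
ft_force: [-1.9, -0.4, 4.2]
grip_width: -0.0004
```

move_arm(deltas=[1,0,-1,0,0,1,0,-1,0,0,1,0,-1,0,0,1,0,-1,0,0])

```text
time: 9.0
tool_pos: [0.4664, 0.3382, 0.1286]
eef_rot: [-1.126, 1.281, -1.317]
ft_force: [-0.0, -0.1, 0.4]
grip_width: 0.0001
```

Contact force is gone at z 0.1286, the pad's rest height. I'll check the lid before backing off.

move_arm(deltas=[1,0,-1,0,0,1,0,-2,0,0,1,0,-4,0,0])

```text
time: 9.3
tool_pos: [0.4659, 0.338, 0.134]
eef_rot: [-1.127, 1.282, -1.317]
ft_force: [-0.2, -0.7, -0.2]
grip_width: 0.0004
```

```bash
python3 look.py rel1
```

```text
[0.46588253 0.3379836  0.13404993] [-0.20214191 -0.72706678 -0.22581843] 9.3
```

View pics/rel1.png

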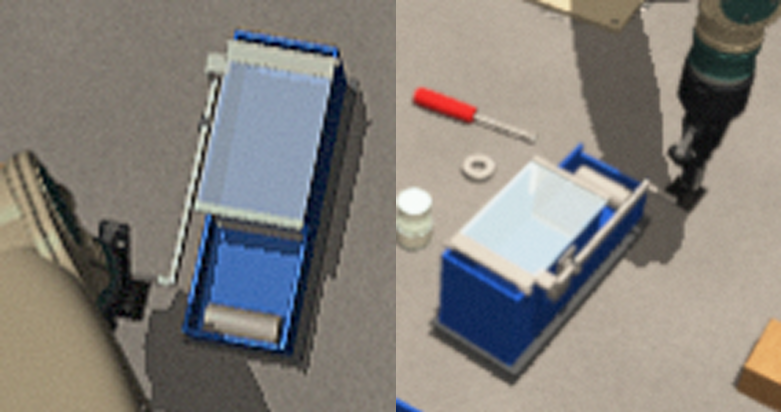

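The lid is flat shut, with its front bar at about (250,215) in the left panel where it was at the start. The roller is at (243,322), against the front wall. I'll retreat straight up and run a final check.

move_arm(deltas=[1,0,-6,0,0,1,0,-12,0,0,1,0,-20,0,0,1,0,-25,0,0,1,20,-25,0,0,1,30,-10,0,0,1,40,0,0,0,1,40,0,0,0,1,0,0,0,0,1,0,0,0,0])

```text
time: 10.4
tool_pos: [0.4494, 0.2073, 0.2467]
eef_rot: [-1.115, 1.273, -1.318]
ft_force: [1.0, 0.8, -0.2]
grip_width: -0.0001
```

```bash
python3 look.py rel2 && python3 - <<'E'
from h import *
from fit import T
q=np.load("q.npy")
t0=cv2.imread("pics/top0.png")[:,:,::-1]; s0=cv2.imread("pics/scene0.png")[:,:,::-1]
t=get_image("top"); s=get_image("scene")
cv2.imwrite("pics/end_top.png",t[:,:,::-1]); cv2.imwrite("pics/end_scene.png",s[:,:,::-1])
c,sn=1,0
P=[T(q,(75-162,y,130)) for y in (51,-51)]
print("lid shut front exp",proj("top",P).round(1).tolist())
for cam in ("top","scene"):
    d=trace(cam,"wide_roller")
    if d: print(cam,round(d[0]["p"],2),np.round(d[0]["bbox"],1),np.argwhere(d[0]["region"]).mean(0)[::-1].round(1), "exp",proj(cam,T(q,(-175,0,41))))
df=np.hstack([np.abs(t.astype(int)-t0).max(2),np.abs(s.astype(int)-s0).max(2)]).astype(np.uint8)
df=np.minimum(df.astype(int)*3,255).astype(np.uint8)
cv2.imwrite("pics/diff.png",cv2.resize(df,(800,300)))
E
```

```text
[0.44937649 0.20729016 0.24672366] [ 0.97757179  0.81411004 -0.2155336 ] 10.4
lid shut front exp [[179.1, 188.4], [211.9, 194.2]]
top 0.51 [201.4 222.3  11.9   6.2] [201.  224.4] exp [[193.43670518 223.38146297]]
scene 0.54 [336.4 209.   22.3  15.4] [335.4 208. ] exp [[335.2033249 208.5815422]]
```

View pics/diff.png

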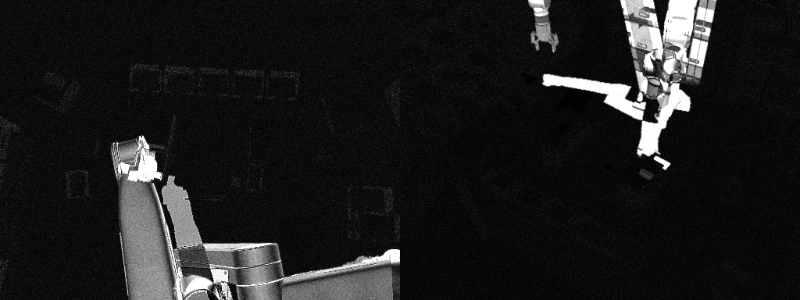

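View pics/end_scene.png

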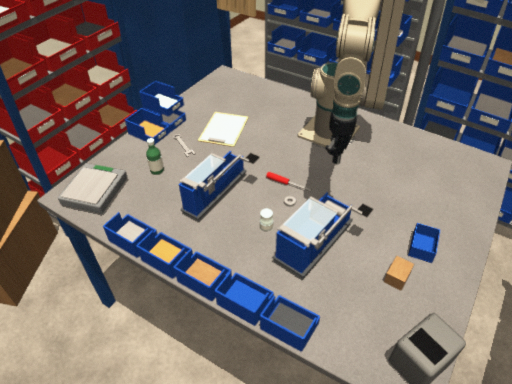

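View pics/rel2.png

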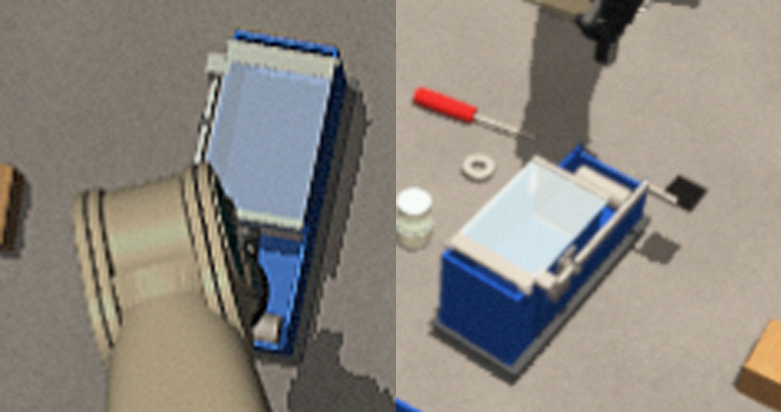

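The difference against the start pictures shows only the arm, its shadow and the roller. The lid, lever, narrow dispenser and bystanders look unchanged. In the top view the roller is partly hidden by the arm, so only its right end shows. The scene view has it on the expected spot within about 1 px. I'll hand in now.

```bash
python3 - <<'E'
from bench import *
o=observe(); print(o["tool_pos"],abs(o["dq"]).max(),o["time"]); print(sign_off())
E
```

```text
[0.44897051 0.20842173 0.24517633] 0.003449691183249709 10.7
the job is handed in; nothing more can be done
None
```

I pressed the wider dispenser's pad right down with the closed fingertips, and the roller rolled out and came to rest in the catch trough. I then eased the lever up in 1–2 mm steps (about 3 mm per 0.1 s measured) until the lid was shut. I handed in at 10.7 s of the 38 s; no verdict is reported.

- **Lid open:** the lid read about 0.82 rad in the pictures before the last press, and wider after it (about 0.9 by eye). The downward pressing force was 5–7 N throughout. I saw no sharp force rise at the lever stop, though the tool moved no further down on the last two pressing rows.
- **Lid closing:** the measured speed works out to about 0.5 rad/s, well under the 2.5 rad/s limit. Contact force faded to zero at the pad's rest height.
- **Final state:** the lid, lever, narrower dispenser and bystanders look unchanged from the start pictures. The roller lies within about 1 px of its expected spot against the front wall in the scene view. The arm is clear and still.
- **A check that disagreed:** in the last top view the arm hid most of the roller, so the network's centre there was about 8 px off. Earlier unobstructed top views and the scene view agree with the expected spot.

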